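Check the two hinged tins and reject the stiff one

ROBOT

A 6-joint arm with a two-finger parallel gripper is mounted at the origin on a cart in front of the work surface, level with it; the furniture and walls round the work are solid. World frame = base frame: x ahead of the robot, y to its left, z up, the work surface at z = 0. Lengths are in m, angles in rad, forces in N, time in s.
With the tool pointing down it reaches from about 0.35 to 0.775 m from the base axis. Payload 5.5 kg.
Tool frame: the origin (TCP) lies on the centre line of the jaws, within the pads' length; the fingertips stand 11 mm ahead of it and the grasp point (between the pads) lies 8 mm behind it (env.tip_extent is the distance from the TCP to the fingertips, in m); z points along the fingers, y is the line along which they close (so a half turn about z gives the same grasp; the last joint's range is limited). The gripper opens to 85 mm and grips with 20 to 120 N. Pads are 22 mm wide; open, the fingers measure 114 mm over their backs; the gripper's body (76 mm by 85 mm) begins 54 mm behind the grasp point. The pads swing forward as they close: fully open they stand 13 mm farther back than shut.
Start: joints at [-1.334, 0.313, 0.046, 1.304, 0, 1.431], TCP at [0.212, -0.535, 0.211] pointing down, gripper open.
Joint ranges: [-2.76, 2.76], [-0.86, 1.69], [-1.03, 1.26], [-2.2, 2.34], [-1.47, 1.5], [-3.14, 3.14]. Speed limits (rad/s): [2.57, 2.57, 3.14, 3.14, 3.14, 3.14].

INTERFACE

Orientations are given as a unit quaternion [w, x, y, z].
In Python, from workcell import env gives the robot as it stands.
- The arm moves only by the shell command python3 -m jog 'ROWS' [FORCE]. ROWS is JSON, a list of rows, each a list of 5 numbers: the gripper's target within -1 to 1 (shut at 1, half-way at 0, fully open at -1), then the shift along the tool's x, y, z in m, then the turn about the tool's z in degrees. In form: [[fingers, tx, ty, tz, turn], ...]. A call has 1 to 5 rows; each row shifts and turns the commanded pose from where the row before left it, along the tool's axes as they then stand; what a row does not reach is not made up. A row lasts 1/12 s, in which the tool goes at most 41.7 mm and 7.16 degrees, less where a joint would pass 70% of its speed; a pose out of reach is approached as far as the arm can. A call is refused whole if a number of a shift passes 0.0417 or a number of a turn 7.16, either way. A call with a gripper value outside its range is refused whole. The fingers move at their own pace and stop on an object; FORCE is the grip in N (left out, the last holds). Time passes only in rows, so rows that do not move let the fingers close. It gives the time, the measured TCP pose, the force, the opening and the grip force at its end, in the units of the state.
- env.get_state(): the state, without advancing time (a new reading comes with each control period).
- env.read_camera(name): name is "side" or "top" or "wrist"; returns a dict with "img" (384x512x3 uint8, red, green, blue), "fov_y" (degrees; the focal length in pixels is half the picture's height over the tangent of half this angle, whatever the lens; pixels are square), "cx", "cy" (the principal point, pixels), "D" ([k1, k2, p1, p2, k3] as OpenCV has them; the pictures are not rectified), "T" (4x4, takes a point from camera to world coordinates). Camera axes: x right, y up, looking along -z (the intrinsics and any distortion apply to the point x, -y, -z); pixel columns grow to the right and rows downward; lengths in m; the calibration is good to about 2 mm. A picture is of the moment at which its call begins. There is no depth.
- env.hand_in(): hands the job in; it is judged then, once.
The state is a dict: "clock": time; "joint_pos": joint angles; "qvel": joint speeds; "tau": joint torques, N m; "tcp_pos": TCP position; "orientation": TCP orientation; "wrist_force": force on the tool from outside, world axes, zero at the start; "ft_torque": the same for the moment, N m; "finger_gap": finger opening in m; "grip_force": force on a finger pad.
Only numpy, scipy, OpenCV 4.12 (cv2) and the standard library are available. Lean on these libraries where they do the work, as an engineer would, in place of code of your own. Each camera call takes 0.05 s, during which the arm holds its last target. There are 200 camera calls.

TASK

One of the two white hinged-lid tins on the worktop has a stiff hinge: lift each lid by its knob, at least 45 degrees, to find out which (let go half-way, a good lid drops shut by itself, the stiff one stays where it is). Leave the freely swinging tin wide open, its lid leaning back past upright, ready to be filled; reject the stiff one by leaving it fully shut again after the trial.

Things in the scene. Friction and masses are not known exactly. Their poses are not given: they have to be found in the camera images.
- left_knob (a point): Where the lid knob of the left of two identical white tins has its centre while shut (a fixed point). The knob: a wooden barrel, 18 dia x 28 mm long, lying parallel to the hinge, on an 8 mm stalk 34 mm out from the middle of the lid's free edge (the tin's right), 66.5 mm above the worktop. Pinch its flat ends from above; it may pivot between the fingers, which keep pointing down.
- right_knob (a point): The same point of the right tin. Both points: x runs level from the knob to the lid's hinge line, 106 mm away on the left side of the tin and at the knob's height; y along knob and hinge, roughly towards the robot; z up. So each knob travels on a circle of 106 mm radius, up, then to the left. Tins: 72 along x, 84 along y, 55 high, fixed on cork mats 8 mm thick; lids 6 mm thick, about 90 g.
- lid_1 (a joint): Angle of one of the two lids, left or right at random: 0 shut, 1.57 upright, 1.78 at its stop, leaning back wide open. Just one lid is stiff. A free lid let go below about 1.3 falls shut in about half a second; past upright it rests back on its stop. A stiff lid stays wherever it is let go (hinge friction 0.25 N m, 2.4 N at the knob).
- lid_2 (a joint): Angle of the other lid (left or right at random), read in the same way as lid_1. From the readings alone one cannot tell which tin is which until a lid is moved. The two tins always face the same way, side by side.

How it is judged:
On the way:
1. the stiff lid is tried: lifted at least 40 degrees (value of joint lid_2 above 0.7 rad), for 0.1 s.
At the end, for the whole second after the job is handed in: The freely swinging lid stands open past upright (more than 93 degrees) and the stiff lid, having been lifted at least 40 degrees on the way, is shut to within 7 degrees; both at rest (value of joint lid_1 above 1.62 rad and value of joint lid_2 below 0.12 rad and velocity of joint lid_1 between -0.1 and 0.1 rad/s and velocity of joint lid_2 between -0.1 and 0.1 rad/s); the robot touches nothing.
It also fails if it takes over 64 s, if anything falls off the work surface, if the arm or the gripper's body presses on something with over 40 N, if the wrist force passes 120 N, or if a joint passes its speed limit or range.

## Working session

There is one attempt and no reset: what is moved stays moved. The work goes in short steps, Python scripts to look and compute and a shell command to move; the robot and the scene stay as the last step left them, time stands still between calls to the robot, and variables do not carry over. Pictures are saved under pics/ and viewed, at most 10 in all, crops included, and the job is handed in when it is done.

```bash
mkdir -p pics; python3 - <<'E'
from workcell import env
import cv2
s=env.get_state();print(s)
for n in("top","side"):
    r=env.read_camera(n);cv2.imwrite(f"pics/{n}0.png",cv2.resize(r["img"][:,:,::-1],(768,576)));print(n,r["fov_y"],r["cx"],r["cy"],r["D"],r["T"])
E
```

```text
{'clock': 0.0, 'joint_pos': array([-1.33358369e+00,  3.13997199e-01,  4.49921342e-02,  1.30359789e+00,
       -2.44370230e-05,  1.43119939e+00]), 'qvel': array([ 0.00038332,  0.00022132,  0.00096773,  0.00083912, -0.00072124,
        0.00100882]), 'tau': array([ 2.46293930e-04, -4.80621636e+01,  2.98536444e+01,  1.95150857e-02,
       -1.58455787e-04,  3.93500528e-06]), 'tcp_pos': array([ 0.21143132, -0.53413394,  0.2097161 ]), 'orientation': array([-9.01641840e-04,  9.82303852e-01,  1.87292087e-01, -5.62752510e-05]), 'wrist_force': array([-0.65687974,  0.39275082,  0.52094814]), 'ft_torque': array([ 0.0089288 ,  0.04125696, -0.03578136]), 'grip_force': 0.0, 'finger_gap': 0.08548032954054574}
top 45.14189745934518 257.92645069766456 193.77707910579963 [-0.16755215  0.          0.          0.          0.        ] [[-0.02744705  0.9935785  -0.10976529  0.32716874]
 [-0.9996125  -0.02677134  0.00762524 -0.01924191]
 [ 0.00463771  0.10993205  0.99392829  1.24657766]
 [ 0.          0.          0.          1.        ]]
side 54.30908500262629 253.19567814093537 195.38573155167978 [-0.07256898  0.          0.          0.          0.        ] [[-0.99997516  0.00575964  0.00406302  0.45279039]
 [ 0.00169811 -0.36259885  0.93194377  0.7932901 ]
 [ 0.00684091  0.93192752  0.36258006  0.43639085]
 [ 0.          0.          0.          1.        ]]
```

View pics/top0.png

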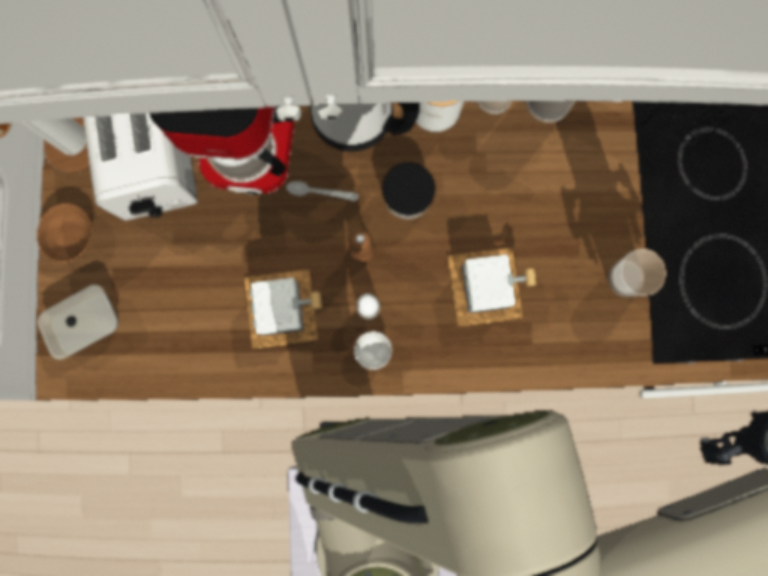

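View pics/side0.png

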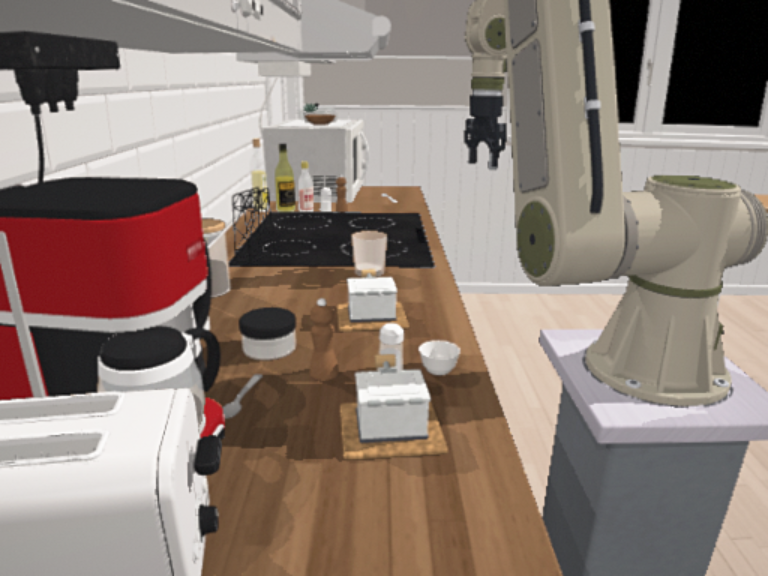

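Top view (768 wide): left knob at about (315,299), right knob at (531,277), and the mats are tilted by about 7°. The salt, mill and bowl stand about 70 mm to the right of the left knob. In the side view both tins are shut. Next I work out the positions.

```bash
cat > h.py <<'E'
from workcell import env
import cv2,numpy as np
def ray(r,uv):
    f=192/np.tan(np.radians(r["fov_y"]/2));K=np.array([[f,0,r["cx"]],[0,f,r["cy"]],[0,0,1]])
    p=cv2.undistortPoints(np.array([[uv]],float),K,np.array(r["D"]))[0,0]
    return r["T"][:3,3],r["T"][:3,:3]@np.array([p[0],-p[1],-1])
def at(r,uv,z):
    o,d=ray(r,uv);return o+d*(z-o[2])/d[2]
def crop(r,x0,y0,w,h,s,name): cv2.imwrite(name,cv2.resize(r["img"][y0:y0+h,x0:x0+w,::-1],None,fx=s,fy=s,interpolation=cv2.INTER_CUBIC))
E
python3 - <<'E'
from h import *
r=env.read_camera("top")
for k,m in(((315,299),[(245,280),(309,271),(317,340),(251,348)]),((531,277),[(448,256),(513,249),(522,318),(457,325)])):
    print("knob",at(r,np.array(k)/1.5,.0665))
    P=[at(r,np.array(q)/1.5,.008) for q in m];print(np.round(P,4).tolist(),np.mean(P,0))
    for a,b in((0,1),(3,2),(1,2),(0,3)):
        d=P[b]-P[a];print(np.degrees(np.arctan2(d[1],d[0])),np.linalg.norm(d))
crop(r,160,155,210,85,3.8,"pics/c1.png")
E
```

```text
knob [0.44644607 0.0952476  0.0665    ]
[[0.4903, 0.2279, 0.008], [0.5035, 0.111, 0.008], [0.3786, 0.0986, 0.008], [0.3671, 0.2178, 0.008]] [0.43486651 0.16383108 0.008     ]
-83.57344026425203 0.11760148452737326
-84.47180292816752 0.11977089399466227
-174.3419767014905 0.1255073249430189
-175.35180274394855 0.12367774642037396
knob [ 0.47457193 -0.27844625  0.0665    ]
[[0.5242, -0.1412, 0.008], [0.5342, -0.2607, 0.008], [0.4078, -0.2711, 0.008], [0.3986, -0.1527, 0.008]] [ 0.46618736 -0.20644031  0.008     ]
-85.21058416309023 0.11995352567694449
-85.58343001162655 0.1187122120957572
-175.31411671099912 0.1268166525915189
-174.74935500990904 0.1260480286778744
```

View pics/c1.png

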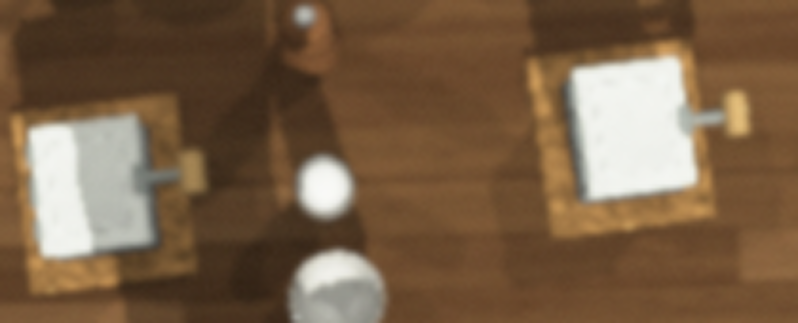

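The crop confirms it: left knob at (193,172) and right knob at (737,114), both consistent with my measurements. The hinge direction is at a yaw of about 95°. I'll turn the tool and go above the right knob.

```bash
python3 -m jog '[[-0.2,0,0,0,-7],[-0.2,0,0,0,-7],[-0.2,0,0,0,-7],[-0.2,0,0,0,-7],[-0.2,0,0,0,-7]]' 40 
python3 -m jog '[[-0.2,0,0,0,-7],[-0.2,0,0,0,-7],[-0.2,0,0,0,-7],[-0.2,0,0,0,-7],[-0.2,0,0,0,-7]]'
python3 -m jog '[[-0.2,0,0,0,-3.7],[-0.2,0.019,0.024,0,0],[-0.2,0.019,0.024,0,0],[-0.2,0.019,0.024,0,0],[-0.2,0.019,0.024,0,0]]'
python3 -m jog '[[-0.2,0.019,0.024,0,0],[-0.2,0.019,0.024,0,0],[-0.2,0.019,0.024,0,0],[-0.2,0.019,0.024,0,0],[-0.2,0.019,0.024,0,0]]'
python3 -m jog '[[-0.2,0.019,0.024,0,0],[-0.2,0.019,0.024,0,0],[-0.2,0.019,0.024,0,0],[-0.2,0,0,0,0],[-0.2,0,0,0,0]]'
cat >> h.py <<'E'
def pose():
    from scipy.spatial.transform import Rotation as R
    s=env.get_state();return s["tcp_pos"],R.from_quat(s["orientation"],scalar_first=True).as_matrix(),s
def go(target): 
    p,M,s=pose();print("t",s["clock"],"tcp",p.round(4),"yaw x",np.degrees(np.arctan2(M[1,0],M[0,0])).round(2),"shift tool",(M.T@(np.array(target)-p)).round(4),"gap",s["finger_gap"],"grip",s["grip_force"],"F",s["wrist_force"].round(2))
E
python3 - <<'E'
from h import *
go([.4746,-.2784,.0615])
r=env.read_camera("wrist");cv2.imwrite("pics/w1.png",r["img"][:,:,::-1])
E
```

```text
clock: 0.57
tcp_pos: [0.2115, -0.5344, 0.2102]
orientation: [-0.0, 0.879, 0.477, 0.0]
wrist_force: [-0.1, 0.1, -0.0]
finger_gap: 0.0516
grip_force: 0.0
clock: 0.98
tcp_pos: [0.2115, -0.5345, 0.2102]
orientation: [-0.0, 0.695, 0.719, 0.0]
wrist_force: [-1.1, -0.8, 0.2]
finger_gap: 0.0513
grip_force: 0.0
clock: 1.4
tcp_pos: [0.3006, -0.4491, 0.2102]
orientation: [-0.0, 0.674, 0.739, 0.0]
wrist_force: [0.6, 0.3, -0.2]
finger_gap: 0.0514
grip_force: 0.0
clock: 1.82
tcp_pos: [0.4116, -0.3432, 0.2104]
orientation: [-0.0, 0.674, 0.739, 0.0]
wrist_force: [0.0, -0.3, -0.4]
finger_gap: 0.0515
grip_force: 0.0
clock: 2.23
tcp_pos: [0.478, -0.2798, 0.2102]
orientation: [-0.0, 0.673, 0.74, -0.0]
wrist_force: [-0.7, -0.4, -0.1]
finger_gap: 0.0513
grip_force: 0.0
t 2.2333 tcp [ 0.478  -0.2798  0.2102] yaw x 95.48 shift tool [ 0.0017 -0.0031  0.1487] gap 0.05129027852978312 grip 0.0 F [-0.66 -0.44 -0.08]
```

View pics/w1.png

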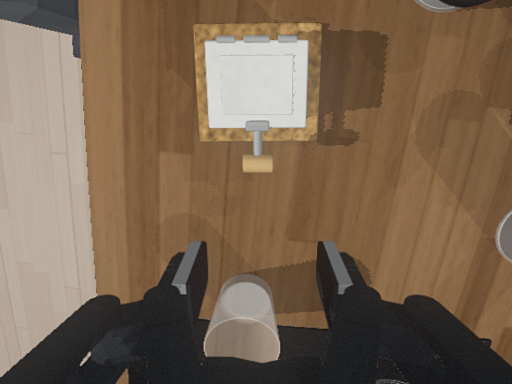

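The wrist view shows the right tin square to the tool, with its knob at (257.5,163.5) and the knob ends at x=243 and x=272.

```bash
python3 - <<'E'
from h import *
r=env.read_camera("wrist");k=at(r,(257.5,163.5),.0665);print(k)
print([at(r,q,.061).round(4) for q in((206,40),(308,40),(209,129),(306,129))])
go([*k[:2],.0615])
E
```

```text
[ 0.47333297 -0.27629036  0.0665    ]
[array([ 0.4191, -0.1729,  0.061 ]), array([ 0.5067, -0.1645,  0.061 ]), array([ 0.4257, -0.2492,  0.061 ]), array([ 0.5151, -0.2407,  0.061 ])]
t 2.3333 tcp [ 0.4769 -0.2813  0.2103] yaw x 95.3 shift tool [ 0.0053 -0.003   0.1488] gap 0.05135019147524749 grip 0.0 F [-0.48  0.16 -0.19]
```

```bash
python3 -m jog '[[-0.2,0.004,-0.003,0.03,0],[-0.2,0,0,0.03,0],[-0.2,0,0,0.03,0],[-0.2,0,0,0.03,0],[-0.2,0,0,0.02,0]]' 40
python3 -m jog '[[-0.2,0,0,0.009,0],[-0.2,0,0,0,0],[1,0,0,0,0],[1,0,0,0,0],[1,0,0,0,0]]'
python3 -m jog '[[1,0,0,0,0],[1,0,0,0,0],[1,0,0,0,0]]'
python3 - <<'E'
from h import *
go([.4740,-.277,.0615])
r=env.read_camera("wrist");cv2.imwrite("pics/w2.png",r["img"][:,:,::-1])
E
```

```text
clock: 2.75
tcp_pos: [0.4716, -0.2777, 0.0679]
orientation: [-0.001, 0.675, 0.738, -0.0]
wrist_force: [-0.2, -0.3, -0.7]
finger_gap: 0.0512
grip_force: 0.0
clock: 3.17
tcp_pos: [0.475, -0.2786, 0.0634]
orientation: [0.002, 0.674, 0.739, 0.0]
wrist_force: [-0.0, 0.1, 0.1]
finger_gap: 0.0155
grip_force: 0.0
clock: 3.42
tcp_pos: [0.4744, -0.2777, 0.0623]
orientation: [0.001, 0.674, 0.739, 0.0]
wrist_force: [-0.5, 0.0, 0.7]
finger_gap: 0.0003
grip_force: 0.0
t 3.4167 tcp [ 0.4744 -0.2777  0.0623] yaw x 95.3 shift tool [ 0.0007 -0.0003  0.0008] gap 0.0003449651204498509 grip 0.0 F [-0.45  0.03  0.69]
```

View pics/w2.png

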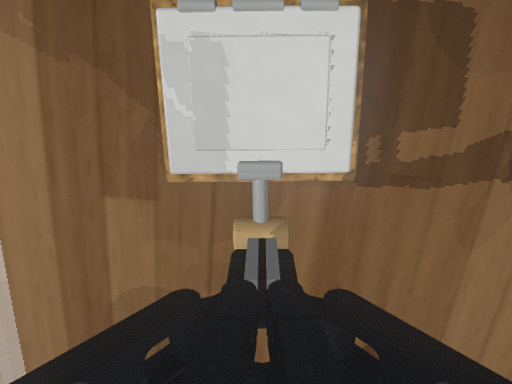

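The fingers closed fully without the knob. The knob sits at (260,234), just ahead of the fingertips at (262,240). I check the offset.

```bash
python3 - <<'E'
from h import *
r=env.read_camera("wrist");p,M,s=pose()
k=at(r,(260.5,234),.0665);print(k, "tool",M.T@(k-p)); print(at(r,(260.5,234),.0755))
f=192/np.tan(np.radians(r["fov_y"]/2));K=np.array([[f,0,r["cx"]],[0,f,r["cy"]],[0,0,1]])
def proj(X):
    c=r["T"][:3,:3].T@(X-r["T"][:3,3]);return cv2.projectPoints(np.array([[c[0],-c[1],-c[2]]]),np.zeros(3),np.zeros(3),K,np.array(r["D"]))[0].ravel()
for n,d in (("tcp",0),("tip",.011),("grasp",-.008)):
    print(n,proj(p+M[:,2]*d), proj(p+M[:,2]*d+M[:,0]*.011))
print("cam tool",M.T@(r["T"][:3,3]-p))
for n in("side","top"):
    q=env.read_camera(n);r=q;print(n,proj(p))
    if n=="side": crop(q,220,170,70,60,9,"pics/s2.png")
E
```

```text
[ 0.47376083 -0.27453126  0.0665    ] tool [ 0.00293555 -0.00011284 -0.00460452]
[ 0.47337944 -0.27022767  0.0755    ]
tcp [260.73069552 235.23721741] [260.74595849 216.17958473]
tip [260.76810089 226.69296163] [260.7833227  208.53964147]
grasp [260.70067865 242.10116465] [260.71589932 222.33152325]
cam tool [ 0.07861579  0.00025536 -0.16242487]
side [254.06352056 177.737378  ]
top [330.80779308 183.05325846]
```

View pics/s2.png

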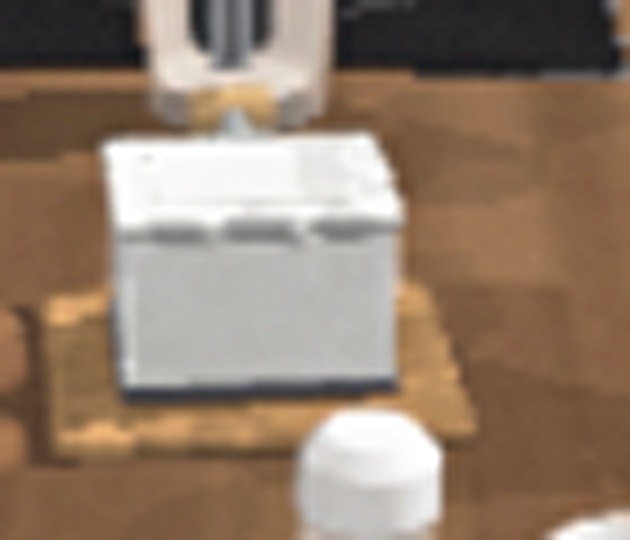

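The fingers (crop 232,30–70) appear above or behind the knob (232,100). I redo the projection with the right intrinsics for each camera.

```bash
cat >> h.py <<'E'
def proj(r,X):
    f=192/np.tan(np.radians(r["fov_y"]/2));K=np.array([[f,0,r["cx"]],[0,f,r["cy"]],[0,0,1]])
    c=r["T"][:3,:3].T@(X-r["T"][:3,3]);return cv2.projectPoints(np.array([[c[0],-c[1],-c[2]]]),np.zeros(3),np.zeros(3),K,np.array(r["D"]))[0].ravel()
E
python3 - <<'E'
from h import *
p,M,s=pose()
q=env.read_camera("side")
print(env.tip_extent)
for n,X in(("knob",np.array([.474,-.2765,.0665])),("tcp",p),("tip",p+M[:,2]*.011),("tipfront",p+M@np.array([.011,0,.011])),("tip+30up",p-M[:,2]*.019),("tip -18x",p+M@np.array([-.018,0,.011]))):
    print(n,(proj(q,X)-[220,170])*9)
q=env.read_camera("top");crop(q,310,150,100,75,8,"pics/t2.png")
print((proj(q,p)-[310,150])*8)
E
```

```text
0.011
knob [222.649269    99.46866919]
tcp [222.67495667 112.18138016]
tip [222.71379812 142.94022278]
tipfront [225.1154875  154.05393976]
tip+30up [222.60943294  58.55014696]
tip -18x [218.87575848 125.1789401 ]
[345.67740409 281.02751398]
```

View pics/t2.png

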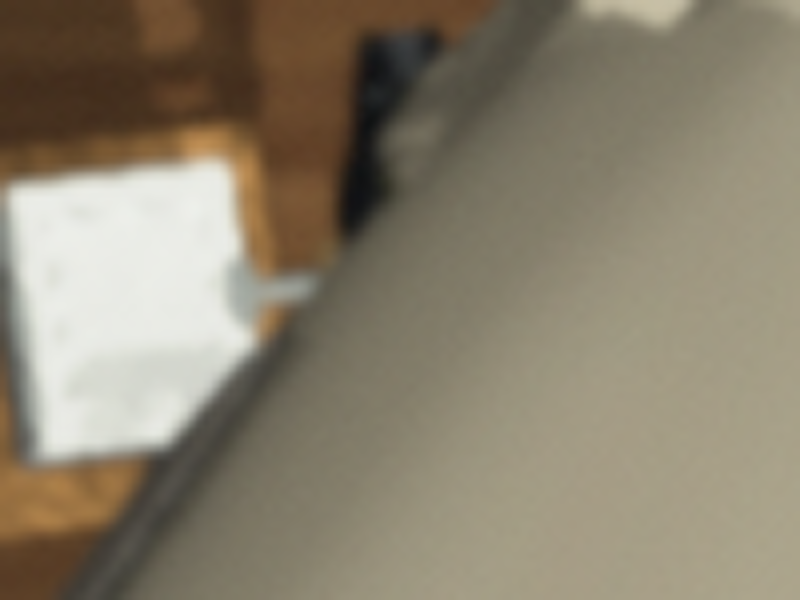

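The knob location is confirmed in the side view (predicted 222,99 and seen at 232,100). The fingertips are about 30 mm higher than the stated tip, so I triangulate them.

```bash
python3 - <<'E'
from h import *
p,M,s=pose()
w=env.read_camera("wrist");q=env.read_camera("side")
A=[];b=[]
for r,uv in((w,(262,238.5)),(q,(220+231/9,170+70/9))):
    o,d=ray(r,uv);d/=np.linalg.norm(d);P=np.eye(3)-np.outer(d,d);A.append(P);b.append(P@o)
X=np.linalg.lstsq(np.vstack(A),np.hstack(b),rcond=None)[0];print(X,"tool",M.T@(X-p))
print(p,s["joint_pos"])
E
```

```text
[ 0.47247649 -0.27037168  0.0790712 ] tool [ 0.00709221 -0.00083335 -0.01750261]
[ 0.4739597  -0.27735678  0.06156852] [-6.75633326e-01  3.54117270e-01 -2.76519841e-01  9.40207658e-01
 -4.40045056e-05  8.02738625e-01]
```

The tips are really at z≈0.079, just above the knob, so the pads sit about 28 mm further back than specified. I open, go 26 mm lower and look again.

```bash
python3 -m jog '[[-0.2,0,0,0,0],[-0.2,0,0,0,0],[-0.2,0,0,0,0],[-0.2,0,0,0,0],[-0.2,0,0,0,0]]' 40
python3 -m jog '[[-0.2,0,0,0.007,0],[-0.2,0,0,0.007,0],[-0.2,0,0,0.006,0],[-0.2,0,0,0.006,0],[-0.2,0,0,0,0]]' 
python3 - <<'E'
from h import *
go([.4740,-.277,.0355])
w=env.read_camera("wrist");q=env.read_camera("side")
a=cv2.resize(w["img"][130:354,130:390,::-1],(520,448),interpolation=2);b=cv2.resize(q["img"][165:221,220:250,::-1],(240,448),interpolation=2)
cv2.imwrite("pics/w3.png",np.hstack([a,b]))
E
```

```text
clock: 4.23
tcp_pos: [0.474, -0.2774, 0.0616]
orientation: [0.0, 0.674, 0.739, -0.0]
wrist_force: [0.6, 0.4, 0.1]
finger_gap: 0.0513
grip_force: 0.0
clock: 4.65
tcp_pos: [0.4729, -0.2766, 0.0337]
orientation: [-0.001, 0.674, 0.739, -0.0]
wrist_force: [-0.5, -0.7, -0.3]
finger_gap: 0.051
grip_force: 0.0
t 4.65 tcp [ 0.4729 -0.2766  0.0337] yaw x 95.29 shift tool [-0.0005  0.0011 -0.0018] gap 0.05104721518564269 grip 0.0 F [-0.46 -0.7  -0.32]
```

View pics/w3.png

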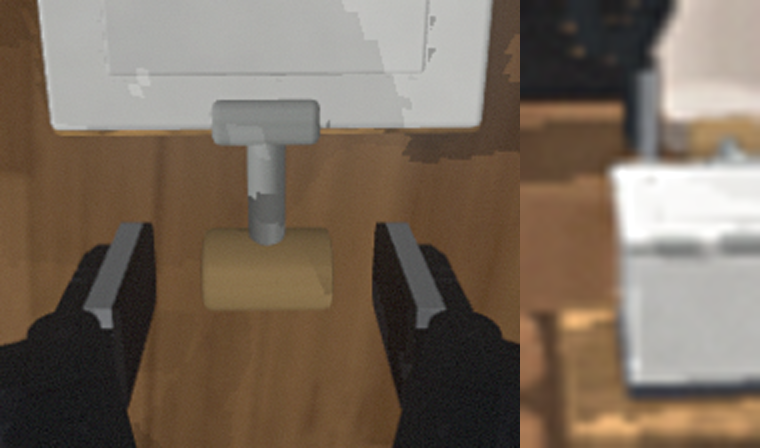

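The fingers now straddle the knob, with the knob centre at (267,268) and the pads spanning x=155 to 372. I close them.

```bash
python3 -m jog '[[1,0,0,0.002,0],[1,0,0,0,0],[1,0,0,0,0],[1,0,0,0,0],[1,0,0,0,0]]' 40
python3 -m jog '[[1,0,0,0,0],[1,0,0,0,0]]'
python3 - <<'E'
from h import *
go([.4740,-.277,.0315])
import numpy as np
a=0;P=None
for t in np.radians(np.arange(0,116,5)):
    print(int(np.degrees(t).round()),(106*(1-np.cos(t))).round(1),(106*np.sin(t)).round(1),end=' | ')
E
```

```text
clock: 5.17
tcp_pos: [0.4738, -0.2776, 0.0338]
orientation: [0.0, 0.674, 0.739, -0.0]
wrist_force: [-0.9, -0.5, 1.1]
finger_gap: 0.0271
grip_force: 40.9
clock: 5.33
tcp_pos: [0.4738, -0.2776, 0.0338]
orientation: [0.0, 0.674, 0.739, -0.0]
wrist_force: [-1.5, 0.2, 1.2]
finger_gap: 0.0268
grip_force: 40.9
t 5.3333 tcp [ 0.4738 -0.2776  0.0338] yaw x 95.28 shift tool [0.0006 0.0002 0.0023] gap 0.026831706230801212 grip 40.922693610191345 F [-1.46  0.2   1.21]
0 0.0 0.0 | 5 0.4 9.2 | 10 1.6 18.4 | 15 3.6 27.4 | 20 6.4 36.3 | 25 9.9 44.8 | 30 14.2 53.0 | 35 19.2 60.8 | 40 24.8 68.1 | 45 31.0 75.0 | 50 37.9 81.2 | 55 45.2 86.8 | 60 53.0 91.8 | 65 61.2 96.1 | 70 69.7 99.6 | 75 78.6 102.4 | 80 87.6 104.4 | 85 96.8 105.6 | 90 106.0 106.0 | 95 115.2 105.6 | 100 124.4 104.4 | 105 133.4 102.4 | 110 142.3 99.6 | 115 150.8 96.1 |
```

Gripped at 40 N with a 27 mm gap. I lift along the arc to 50° and watch the force.

```bash
python3 -m jog '[[1,0.0004,0,-0.0092,0],[1,0.0012,0,-0.0092,0],[1,0.002,0,-0.009,0],[1,0.0028,0,-0.0089,0],[1,0.0035,0,-0.0085,0]]' 40
python3 -m jog '[[1,0.0043,0,-0.0082,0],[1,0.005,0,-0.0078,0],[1,0.0056,0,-0.0073,0],[1,0.0062,0,-0.0069,0],[1,0.0069,0,-0.0062,0]]'
python3 -m jog '[[1,0,0,0,0],[1,0,0,0,0]]'
```

```text
clock: 5.75
tcp_pos: [0.4725, -0.2662, 0.079]
orientation: [-0.001, 0.674, 0.739, 0.0]
wrist_force: [-0.2, 3.7, -6.3]
finger_gap: 0.0268
grip_force: 39.7
clock: 6.17
tcp_pos: [0.4699, -0.2392, 0.1153]
orientation: [-0.0, 0.674, 0.739, -0.001]
wrist_force: [-2.1, 0.6, -6.3]
finger_gap: 0.027
grip_force: 39.8
clock: 6.33
tcp_pos: [0.4699, -0.2392, 0.1153]
orientation: [-0.0, 0.674, 0.739, -0.0]
wrist_force: [-3.7, 1.9, -4.6]
finger_gap: 0.027
grip_force: 40.9
```

```bash
python3 -m jog '[[-0.2,0,0,0,0],[-0.2,0,0,0,0],[-0.2,0,0,0,0],[-0.2,0,0,0,0],[-0.2,0,0,0,0]]' 
python3 -m jog '[[-0.2,0,0,0,0],[-0.2,0,0,0,0],[-0.2,0,0,0,0],[-0.2,0,0,0,0],[-0.2,0,0,0,0]]' 
python3 - <<'E'
from h import *
w=env.read_camera("wrist");q=env.read_camera("side")
a=cv2.resize(w["img"][:,:,::-1],(512,384));b=cv2.resize(q["img"][150:220,220:270,::-1],(274,384),interpolation=2)
cv2.imwrite("pics/w4.png",np.hstack([a,b]))
E
```

```text
clock: 6.75
tcp_pos: [0.4712, -0.2404, 0.1153]
orientation: [0.001, 0.674, 0.739, 0.0]
wrist_force: [-0.4, -0.7, 0.1]
finger_gap: 0.0511
grip_force: 0.0
clock: 7.17
tcp_pos: [0.4705, -0.2397, 0.1148]
orientation: [0.0, 0.674, 0.739, -0.0]
wrist_force: [-0.8, -1.0, 0.2]
finger_gap: 0.0511
grip_force: 0.0
```

View pics/w4.png

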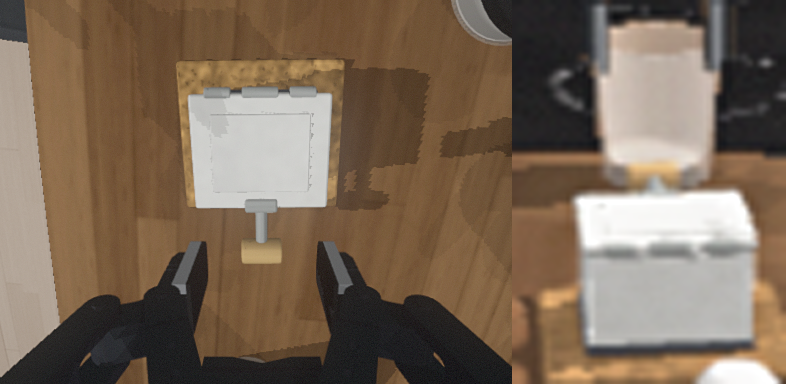

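Released half-way, the right lid dropped shut again (side panel: lid flat, knob at (655,175)). So the right tin is free and the left one stiff. I regrasp the right knob and swing it wide open.

```bash
python3 -m jog '[[-0.2,-0.019,0,0,0],[-0.2,-0.019,0,0,0],[-0.2,0,0,0.027,0],[-0.2,0,0,0.027,0],[-0.2,0,0,0.027,0]]'  40
python3 -m jog '[[-0.2,0,0,0,0],[-0.2,0,0,0,0],[1,0,0,0,0],[1,0,0,0,0],[1,0,0,0,0]]' 
python3 -m jog '[[1,0,0,0,0],[1,0,0,0,0],[1,0,0,0,0]]' 
```

```text
clock: 7.68
tcp_pos: [0.4745, -0.2784, 0.0334]
orientation: [0.001, 0.674, 0.739, 0.0]
wrist_force: [-0.0, -0.3, -0.3]
finger_gap: 0.0513
grip_force: 0.0
clock: 8.1
tcp_pos: [0.474, -0.2786, 0.036]
orientation: [0.001, 0.674, 0.739, -0.001]
wrist_force: [-5.5, -0.8, 2.3]
finger_gap: 0.0267
grip_force: 40.1
clock: 8.35
tcp_pos: [0.474, -0.2786, 0.0358]
orientation: [0.001, 0.674, 0.739, -0.001]
wrist_force: [-5.1, -1.3, 7.1]
finger_gap: 0.0267
grip_force: 40.5
```

```bash
python3 -m jog '[[1,0.0004,0,-0.0092,0],[1,0.0012,0,-0.0092,0],[1,0.002,0,-0.009,0],[1,0.0028,0,-0.0089,0],[1,0.0035,0,-0.0085,0]]' 40
python3 -m jog '[[1,0.0043,0,-0.0082,0],[1,0.005,0,-0.0078,0],[1,0.0056,0,-0.0073,0],[1,0.0062,0,-0.0069,0],[1,0.0069,0,-0.0062,0]]'
python3 -m jog '[[1,0.0073,0,-0.0056,0],[1,0.0078,0,-0.005,0],[1,0.0082,0,-0.0043,0],[1,0.0085,0,-0.0035,0],[1,0.0089,0,-0.0028,0]]'
python3 -m jog '[[1,0.009,0,-0.002,0],[1,0.0092,0,-0.0012,0],[1,0.0092,0,-0.0004,0],[1,0.0092,0,0.0004,0],[1,0.0074,0,0.0009,0]]'
python3 -m jog '[[1,0,0,0,0],[1,0,0,0,0],[1,0,0,0,0]]'
```

```text
clock: 8.77
tcp_pos: [0.4727, -0.2667, 0.0794]
orientation: [-0.001, 0.674, 0.739, 0.0]
wrist_force: [-2.6, 1.1, -5.8]
finger_gap: 0.027
grip_force: 39.7
clock: 9.18
tcp_pos: [0.47, -0.2392, 0.1155]
orientation: [-0.0, 0.674, 0.739, -0.0]
wrist_force: [-3.7, 0.1, -5.9]
finger_gap: 0.0271
grip_force: 39.7
clock: 9.6
tcp_pos: [0.4661, -0.1998, 0.1373]
orientation: [0.001, 0.674, 0.739, -0.001]
wrist_force: [-6.2, -3.3, -1.2]
finger_gap: 0.0266
grip_force: 39.4
clock: 10.02
tcp_pos: [0.4618, -0.1561, 0.1408]
orientation: [0.001, 0.674, 0.739, -0.002]
wrist_force: [-12.3, -4.3, 12.4]
finger_gap: 0.0267
grip_force: 39.2
clock: 10.27
tcp_pos: [0.4618, -0.156, 0.1407]
orientation: [0.001, 0.674, 0.739, -0.001]
wrist_force: [-11.2, -2.8, 8.8]
finger_gap: 0.0266
grip_force: 39.0
```

```bash
python3 -m jog '[[-0.2,0,0,0,0],[-0.2,0,0,0,0],[-0.2,0,0,0,0],[-0.2,0,0,0,0],[-0.2,0,0,-0.02,0]]'
python3 -m jog '[[-0.2,0,0,-0.03,0],[-0.2,0,0,-0.03,0],[-0.2,0.03,0.001,0,0],[-0.2,0.03,0.001,0,0],[-0.2,0.03,0.001,0,0]]'
python3 -m jog '[[-0.2,0.03,0.001,0,0],[-0.2,0.03,0.001,0,0],[-0.2,0.03,0.001,0,0],[-0.2,0.03,0.001,0,0],[-0.2,0.03,0.001,0,0]]'
python3 -m jog '[[-0.2,0,0,0,0],[-0.2,0,0,0,0]]'
python3 - <<'E'
from h import *
w=env.read_camera("wrist");q=env.read_camera("top")
a=w["img"][:,:,::-1];b=cv2.resize(q["img"][150:230,290:350,::-1],(288,384),interpolation=2)
cv2.imwrite("pics/w5.png",np.hstack([a,b]));go([.446,.096,.034])
E
```

```text
clock: 10.68
tcp_pos: [0.4612, -0.1543, 0.1558]
orientation: [-0.002, 0.674, 0.739, -0.0]
wrist_force: [-0.2, -0.4, -1.3]
finger_gap: 0.0513
grip_force: 0.0
clock: 11.1
tcp_pos: [0.4583, -0.065, 0.2193]
orientation: [0.001, 0.674, 0.738, 0.001]
wrist_force: [0.9, 1.0, -0.0]
finger_gap: 0.0517
grip_force: 0.0
clock: 11.52
tcp_pos: [0.4487, 0.086, 0.2188]
orientation: [0.0, 0.674, 0.739, 0.001]
wrist_force: [0.1, -1.0, -0.2]
finger_gap: 0.0511
grip_force: 0.0
clock: 11.68
tcp_pos: [0.4486, 0.0858, 0.2186]
orientation: [0.0, 0.672, 0.74, 0.0]
wrist_force: [-0.7, -0.8, -0.1]
finger_gap: 0.0514
grip_force: 0.0
t 11.7833 tcp [0.4488 0.0841 0.2185] yaw x 95.31 shift tool [ 0.0121 -0.0018  0.1845] gap 0.05133879971505696 grip 0.0 F [ 0.47 -0.14 -0.03]
```

View pics/w5.png

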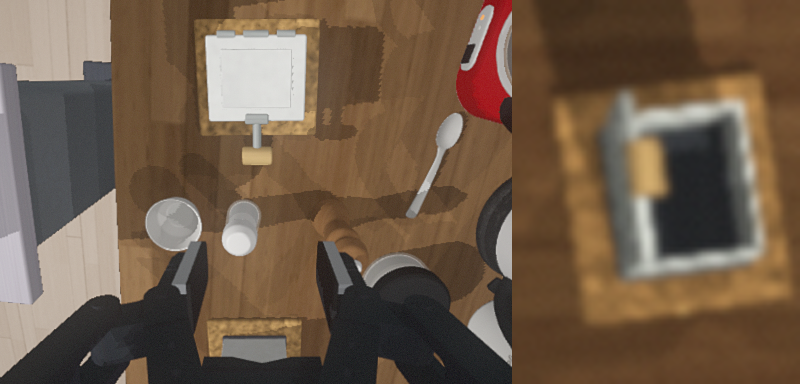

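The right lid stands open (right panel). Left knob is at (257,156) in the wrist view, and the tin is square to the tool. I compute the shift, and check the open lid's knob position in the top view.

```bash
python3 - <<'E'
from h import *
r=env.read_camera("wrist");k=at(r,(257,156),.0665);print(k)
go([*k[:2],.034])
q=env.read_camera("top")
K=np.array([.474,-.2776,.0665]);u=np.array([-.0924,.9957,0])
for a in(1.2,1.4,1.57,1.7,1.78): print(a,(proj(q,K+.106*((1-np.cos(a))*u+np.array([0,0,np.sin(a)])))-[290,150])*4.8+[512,0])
E
```

```text
[0.44397564 0.0937393  0.0665    ]
t 11.8333 tcp [0.4488 0.0837 0.2185] yaw x 95.25 shift tool [ 0.0105 -0.004   0.1845] gap 0.051040375365383035 grip 0.0 F [ 0.4   0.18 -0.27]
1.2 [726.17525869 157.71269688]
1.4 [687.42094532 161.02217478]
1.57 [651.9451088  164.88684299]
1.7 [624.10159949 168.40671493]
1.78 [606.95337477 170.77969949]
```

Top view puts the knob at about (648,165), which matches roughly 1.59 rad rather than 1.78. I check this numerically by knob colour in both cameras.

```bash
python3 - <<'E'
from h import *
K=np.array([.474,-.2776,.0665]);u=np.array([-.0924,.9957,0])
def kn(a): return K+.106*((1-np.cos(a))*u+np.array([0,0,np.sin(a)]))
for n in("top","side"):
    r=env.read_camera(n)
    pr={a:proj(r,kn(a)).round(1).tolist() for a in(0,1.4,1.57,1.7,1.78)};print(n,pr)
    x,y=map(int,pr[1.57]);h=cv2.cvtColor(r["img"],cv2.COLOR_RGB2HSV)
    X0,Y0=x-16,y-14
    sub=h[Y0:Y0+28,X0:X0+32].astype(int)
    m=((sub[...,0]>12)&(sub[...,0]<25)&(sub[...,1]>90)&(sub[...,2]>150)).astype(np.uint8)
    print(X0,Y0);print("\n".join("".join(".#"[v] for v in row) for row in m))
E
```

```text
top {0: [353.7, 184.9], 1.4: [326.5, 183.5], 1.57: [319.2, 184.4], 1.7: [313.4, 185.1], 1.78: [309.8, 185.6]}
303 170
..............................##
................................
................................
................................
................................
................................
................................
................................
................................
.............####...............
............#####...............
#...........######..............
##..........######..............
##..........######..............
##..........######..............
#...........######..............
............######..............
............######..............
............#######.............
............######..............
#..............##...............
................................
................................
................................
.##.............................
.####...........................
.####...........................
.####...........................
side {0: [244.7, 180.9], 1.4: [247.1, 155.0], 1.57: [247.6
[... 284 characters left out ...]
.......
................................
................................
................................
................................
................................
..................#.............
.............##########.........
.............##########.........
.............##########.........
.............##########.........
.............##########.........
................................
................................
................................
................................
................................
................................
................................
................................
................................
................................
```

Both cameras put the right lid at about 1.6 rad, only just past upright and held by light friction. I'll push it to its stop afterwards. First I grasp the left knob.

```bash
python3 -m jog '[[-0.2,0.011,-0.003,0,0],[-0.2,0,0,0.035,0],[-0.2,0,0,0.035,0],[-0.2,0,0,0.035,0],[-0.2,0,0,0.03,0]]' 40
python3 -m jog '[[-0.2,0,0,0.025,0],[-0.2,0,0,0.023,0],[-0.2,0,0,0,0],[-0.2,0,0,0,0]]'
python3 -m jog '[[1,0,0,0,0],[1,0,0,0,0],[1,0,0,0,0],[1,0,0,0,0],[1,0,0,0,0]]'
python3 -m jog '[[1,0,0,0,0]]'
```

```text
clock: 12.4
tcp_pos: [0.4437, 0.0951, 0.0818]
orientation: [-0.0, 0.674, 0.739, -0.0]
wrist_force: [1.0, 0.1, -0.4]
finger_gap: 0.0514
grip_force: 0.0
clock: 12.73
tcp_pos: [0.4431, 0.095, 0.0349]
orientation: [-0.001, 0.674, 0.739, -0.001]
wrist_force: [0.4, 0.2, 1.6]
finger_gap: 0.0512
grip_force: 0.0
clock: 13.15
tcp_pos: [0.4434, 0.0948, 0.0372]
orientation: [-0.0, 0.674, 0.739, -0.001]
wrist_force: [-6.3, -0.7, 7.8]
finger_gap: 0.027
grip_force: 39.1
clock: 13.23
tcp_pos: [0.4434, 0.0948, 0.0372]
orientation: [-0.0, 0.674, 0.739, -0.001]
wrist_force: [-7.4, -1.0, 7.0]
finger_gap: 0.0268
grip_force: 39.1
```

Gripped. I lift it to 55°.

```bash
python3 -m jog '[[1,0.0004,0,-0.0092,0],[1,0.0012,0,-0.0092,0],[1,0.002,0,-0.009,0],[1,0.0028,0,-0.0089,0],[1,0.0035,0,-0.0085,0]]' 40
python3 -m jog '[[1,0.0043,0,-0.0082,0],[1,0.005,0,-0.0078,0],[1,0.0056,0,-0.0073,0],[1,0.0062,0,-0.0069,0],[1,0.0069,0,-0.0062,0]]'
python3 -m jog '[[1,0.0073,0,-0.0056,0],[1,0,0,0,0],[1,0,0,0,0],[1,0,0,0,0]]'
python3 -m jog '[[-0.2,0,0,0,0],[-0.2,0,0,0,0],[-0.2,0,0,0,0],[-0.2,0,0,0,0],[-0.2,0,0,0,0]]'
python3 - <<'E'
from h import *
K=np.array([.444,.0947,.0665]);u=np.array([-.0924,.9957,0])
def kn(a): return K+.106*((1-np.cos(a))*u+np.array([0,0,np.sin(a)]))
r=env.read_camera("wrist")
P={a:proj(r,kn(a)).round(0).tolist() for a in(0,.3,.6,.8,.96)};print(P)
h=cv2.cvtColor(r["img"],cv2.COLOR_RGB2HSV).astype(int)
x=int(P[.8][0]);sub=h[60:380:8,x-60:x+60:4]
m=((sub[...,0]>12)&(sub[...,0]<25)&(sub[...,1]>90)&(sub[...,2]>150)).astype(int)
print("\n".join(str(60+8*i)+" "+"".join(".#"[v] for v in row) for i,row in enumerate(m)))
E
```

```text
clock: 13.65
tcp_pos: [0.4422, 0.1054, 0.0809]
orientation: [-0.001, 0.674, 0.739, -0.001]
wrist_force: [-3.1, 3.6, -8.4]
finger_gap: 0.027
grip_force: 39.8
clock: 14.07
tcp_pos: [0.4395, 0.1325, 0.117]
orientation: [-0.0, 0.674, 0.739, -0.001]
wrist_force: [-6.1, -0.1, -8.4]
finger_gap: 0.0267
grip_force: 39.8
clock: 14.4
tcp_pos: [0.4388, 0.1402, 0.123]
orientation: [-0.001, 0.674, 0.739, -0.001]
wrist_force: [-6.9, 0.2, -1.9]
finger_gap: 0.0268
grip_force: 41.2
clock: 14.82
tcp_pos: [0.4415, 0.14, 0.1231]
orientation: [0.001, 0.674, 0.739, 0.001]
wrist_force: [0.2, -0.2, -0.2]
finger_gap: 0.0513
grip_force: 0.0
{0: [259.0, 258.0], 0.3: [258.0, 275.0], 0.6: [258.0, 282.0], 0.8: [257.0, 277.0], 0.96: [257.0, 265.0]}
60 ..............................
68 ..............................
76 ##############################
84 ############################..
92 #.###.########..#####.....#.##
100 ###.###......................#
108 ..............................
116 ..............................
124 ..............................
132 ..............................
140 ........................
[... 321 characters left out ...]

220 ..............................
228 ..............................
236 ..............................
244 ..............................
252 ..............................
260 ........#########.....#.......
268 ........###############.......
276 ........###############.......
284 ........###############.......
292 ..............................
300 ..............................
308 ..............................
316 ..............................
324 ..............................
332 ..............................
340 ..............................
348 ..............................
356 ..............................
364 ..............................
372 ..............................
```

The left lid stays up after release (knob 60 px wide, at row 275, about 0.83 rad), so it is the stiff one. I regrasp, lift a bit more for margin, then lower it shut along the arc.

```bash
python3 -m jog '[[1,0,0,0,0],[1,0,0,0,0],[1,0,0,0,0],[1,0,0,0,0],[1,0,0,0,0]]' 40
python3 -m jog '[[1,0.0078,0,-0.005,0],[1,0.0082,0,-0.0043,0],[1,0,0,0,0],[1,0,0,0,0],[1,0,0,0,0]]'
python3 -m jog '[[1,-0.0082,0,0.0043,0],[1,-0.0078,0,0.005,0],[1,-0.0073,0,0.0056,0],[1,-0.0069,0,0.0062,0],[1,-0.0062,0,0.0069,0]]'
python3 -m jog '[[1,-0.0056,0,0.0073,0],[1,-0.005,0,0.0078,0],[1,-0.0043,0,0.0082,0],[1,-0.0035,0,0.0085,0],[1,-0.0028,0,0.0089,0]]'
python3 -m jog '[[1,-0.002,0,0.009,0],[1,-0.0012,0,0.0092,0],[1,-0.0004,0,0.0092,0],[1,0,0,0,0],[1,0,0,0,0]]'
```

```text
clock: 15.28
tcp_pos: [0.4388, 0.139, 0.1222]
orientation: [-0.0, 0.674, 0.739, -0.002]
wrist_force: [-4.9, -3.6, 4.9]
finger_gap: 0.027
grip_force: 39.7
clock: 15.7
tcp_pos: [0.4372, 0.1549, 0.1315]
orientation: [-0.0, 0.674, 0.739, -0.002]
wrist_force: [-4.4, -3.8, 5.8]
finger_gap: 0.0265
grip_force: 40.9
clock: 16.12
tcp_pos: [0.4408, 0.1196, 0.1036]
orientation: [-0.001, 0.674, 0.739, -0.0]
wrist_force: [-5.9, 1.0, 7.1]
finger_gap: 0.0267
grip_force: 43.5
clock: 16.53
tcp_pos: [0.443, 0.0976, 0.0628]
orientation: [-0.0, 0.674, 0.739, -0.001]
wrist_force: [-3.7, -3.2, 6.8]
finger_gap: 0.027
grip_force: 45.3
clock: 16.95
tcp_pos: [0.4435, 0.0935, 0.0366]
orientation: [0.001, 0.674, 0.739, -0.002]
wrist_force: [-7.4, -5.8, 16.3]
finger_gap: 0.0267
grip_force: 49.8
```

```bash
python3 -m jog '[[1,0,0,0.002,0],[1,0,0,0,0],[-0.2,0,0,0,0],[-0.2,0,0,0,0],[-0.2,0,0,0,0]]'
python3 -m jog '[[-0.2,0,0,0,0],[-0.2,0,0,-0.02,0],[-0.2,0,0,-0.04,0],[-0.2,0,0,-0.04,0],[-0.2,0,0,-0.04,0]]'
python3 -m jog '[[1,0,0,-0.04,0],[1,0,0,0,0],[1,0,0,0,0],[1,0,0,0,0]]'
cat >> h.py <<'E'
u=np.array([-.0924,.9957,0])
def kn(K,a): return K+.106*((1-np.cos(a))*u+np.array([0,0,np.sin(a)]))
def check(n,K,angs,hw):
    r=env.read_camera(n);P={a:proj(r,kn(K,a)).round(1).tolist() for a in angs};print(n,P)
    x,y=map(int,list(P.values())[len(P)//2]);sub=cv2.cvtColor(r["img"],cv2.COLOR_RGB2HSV).astype(int)[y-hw:y+hw,x-hw:x+hw]
    m=((sub[...,0]>12)&(sub[...,0]<25)&(sub[...,1]>90)&(sub[...,2]>150)).astype(np.uint8)
    c,l,st,ce=cv2.connectedComponentsWithStats(m)
    for i in range(1,c):
        if st[i,4]>12: print("  blob",(ce[i]+[x-hw,y-hw]).round(1),st[i,2:])
E
python3 - <<'E'
from h import *
L=np.array([.444,.0945,.0665])
check("wrist",L,(0,.06,.12,.2),40)
check("side",L,(0,.12,.2,.3),16)
check("top",np.array([.474,-.2776,.0665]),(1.5,1.57,1.62,1.7),14)
go([.444,.0945,.1])
E
```

```text
clock: 17.37
tcp_pos: [0.4448, 0.095, 0.0335]
orientation: [0.0, 0.674, 0.739, 0.0]
wrist_force: [-0.8, 0.6, 0.2]
finger_gap: 0.0509
grip_force: 0.0
clock: 17.78
tcp_pos: [0.4437, 0.095, 0.1743]
orientation: [-0.001, 0.674, 0.739, -0.001]
wrist_force: [1.7, -0.7, 0.5]
finger_gap: 0.0513
grip_force: 0.0
clock: 18.12
tcp_pos: [0.4444, 0.095, 0.2129]
orientation: [-0.0, 0.674, 0.739, -0.0]
wrist_force: [0.6, -0.2, -0.0]
finger_gap: 0.0026
grip_force: 0.0
wrist {0: [260.8, 168.1], 0.06: [260.8, 169.6], 0.12: [260.7, 170.8], 0.2: [260.7, 171.7]}
  blob [231.3 134.9] [ 4  5 14]
  blob [283.  138.2] [ 35  13 369]
  blob [252.2 139.8] [ 9  9 33]
  blob [224.9 141.4] [12  5 42]
  blob [260.2 167. ] [ 30  18 495]
  blob [261.2 188. ] [ 6 12 31]
  blob [248.8 197.5] [11 16 89]
side {0: [255.6, 238.9], 0.12: [255.7, 233.7], 0.2: [255.8, 230.4], 0.3: [256.0, 226.4]}
  blob [247.5 216.6] [19  4 58]
  blob [266.8 215.1] [10  4 26]
  blob [255.5 238.8] [13  7 62]
top {1.5: [322.2, 184.0], 1.57: [319.2, 184.4], 1.62: [316.9, 184.6], 1.7: [313.4, 185.1]}
  blob [302.6 181.3] [ 3 11 19]
  blob [317.6 184.5] [ 7 12 67]
  blob [305.4 195.6] [ 4  4 15]
t 18.2667 tcp [0.4433 0.0949 0.2116] yaw x 95.29 shift tool [-0.0005  0.001   0.1116] gap -5.3512075807575155e-05 grip 0.0 F [-0.1   0.85 -0.34]
```

The left lid is fully shut (side blob 238.8 against 238.9 predicted). Now I go to the far side of the right lid with fingers closed and push its knob to the stop.

```bash
python3 -m jog '[[1,-0.032,0,0,0],[1,-0.032,0,0,0],[1,-0.032,0,0,0],[1,-0.032,0,0,0],[1,-0.032,0,0,0]]'
python3 -m jog '[[1,-0.032,-0.002,0,0],[1,-0.032,-0.002,0,0],[1,-0.032,0,0,0],[1,-0.032,0,0,0],[1,-0.032,0,0,0]]'
python3 -m jog '[[1,0,0,0.03,0],[1,0,0,0.035,0],[1,0,0,0,0]]'
python3 -m jog '[[1,0.015,0,0,0],[1,0.008,0,0,0],[1,0.008,0,0,0],[1,0.006,0,0,0],[1,0,0,0,0]]'
python3 - <<'E'
from h import *
R=np.array([.474,-.2776,.0665])
check("side",R,(1.5,1.57,1.62,1.7,1.78),14)
go(R+u*.1075+[0,0,.0805])
E
```

```text
clock: 18.68
tcp_pos: [0.4583, -0.0654, 0.212]
orientation: [-0.001, 0.674, 0.739, -0.001]
wrist_force: [0.7, -0.1, -0.1]
finger_gap: -0.0001
grip_force: 0.0
clock: 19.1
tcp_pos: [0.4691, -0.2252, 0.2119]
orientation: [-0.001, 0.674, 0.739, -0.0]
wrist_force: [0.6, -0.3, -0.2]
finger_gap: 0.0001
grip_force: 0.0
clock: 19.35
tcp_pos: [0.4651, -0.2217, 0.1408]
orientation: [-0.007, 0.674, 0.738, -0.001]
wrist_force: [-1.8, 1.8, -0.4]
finger_gap: -0.0001
grip_force: 0.0
clock: 19.77
tcp_pos: [0.4673, -0.1858, 0.1502]
orientation: [0.001, 0.673, 0.74, 0.0]
wrist_force: [-0.1, -0.6, -0.2]
finger_gap: -0.0002
grip_force: 0.0
side {1.5: [247.4, 155.6], 1.57: [247.6, 156.2], 1.62: [247.8, 156.8], 1.7: [248.0, 157.9], 1.78: [248.3, 159.3]}
  blob [248.7 157. ] [11  5 52]
t 19.8167 tcp [ 0.4674 -0.1865  0.15  ] yaw x 95.41 shift tool [ 0.0162 -0.0018  0.0029] gap 0.00016786546940486278 grip 0.0 F [-0.34  0.22  0.61]
```

Not touched yet. I go on in small steps.

```bash
python3 -m jog '[[1,0.006,0,0.003,0],[1,0.005,0,0,0],[1,0,0,0,0]]'
python3 -m jog '[[1,0.004,0,0,0],[1,0,0,0,0]]'
python3 -m jog '[[1,0.004,0,0,0],[1,0,0,0,0]]'
python3 - <<'E'
from h import *
R=np.array([.474,-.2776,.0665])
check("side",R,(1.5,1.57,1.62,1.7,1.78),14)
check("top",R,(1.5,1.57,1.62,1.7,1.78),14)
E
```

```text
clock: 20.07
tcp_pos: [0.4653, -0.1753, 0.1454]
orientation: [-0.0, 0.674, 0.739, 0.0]
wrist_force: [-0.4, -0.2, -0.4]
finger_gap: -0.0003
grip_force: 0.0
clock: 20.23
tcp_pos: [0.4651, -0.1718, 0.1454]
orientation: [-0.0, 0.674, 0.739, 0.0]
wrist_force: [-0.2, 0.0, -0.0]
finger_gap: -0.0001
grip_force: 0.0
clock: 20.4
tcp_pos: [0.4647, -0.1678, 0.1454]
orientation: [-0.0, 0.674, 0.739, 0.0]
wrist_force: [0.1, 0.4, -0.7]
finger_gap: -0.0003
grip_force: 0.0
side {1.5: [247.4, 155.6], 1.57: [247.6, 156.2], 1.62: [247.8, 156.8], 1.7: [248.0, 157.9], 1.78: [248.3, 159.3]}
  blob [249.5 159.9] [10  6 52]
top {1.5: [322.2, 184.0], 1.57: [319.2, 184.4], 1.62: [316.9, 184.6], 1.7: [313.4, 185.1], 1.78: [309.8, 185.6]}
```

```bash
python3 -m jog '[[1,0.003,0,0,0],[1,0,0,0,0]]'
python3 -m jog '[[1,0.003,0,0,0],[1,0,0,0,0]]'
python3 -m jog '[[1,-0.03,0,0,0],[1,-0.03,0,0,0],[1,0,0,-0.04,0],[1,0,0,-0.04,0],[1,-0.04,0,0,0]]'
python3 -m jog '[[1,-0.04,0,0,0],[1,-0.04,0,0,0],[1,-0.04,0,0,0],[1,0,0,0,0],[1,0,0,0,0]]'
python3 -m jog '[[1,0,0,0,0],[1,0,0,0,0]]'
python3 - <<'E'
from h import *
R=np.array([.474,-.2776,.0665]);L=np.array([.444,.0945,.0665])
for i in range(2):
    check("side",R,(1.57,1.62,1.7,1.78),14)
    check("top",R,(1.57,1.62,1.7,1.78),14)
check("side",L,(0,.12,.2),12)
E
```

```text
clock: 20.67
tcp_pos: [0.4649, -0.1664, 0.1456]
orientation: [0.001, 0.674, 0.739, -0.001]
wrist_force: [0.6, -4.2, -1.9]
finger_gap: -0.0003
grip_force: 2.1
clock: 20.83
tcp_pos: [0.4649, -0.1661, 0.1457]
orientation: [0.003, 0.674, 0.738, -0.003]
wrist_force: [-1.2, -12.8, -3.8]
finger_gap: 0.0001
grip_force: 6.5
clock: 21.25
tcp_pos: [0.4756, -0.2593, 0.2335]
orientation: [0.004, 0.672, 0.741, 0.002]
wrist_force: [0.9, -0.9, 0.4]
finger_gap: -0.0003
grip_force: 0.0
clock: 21.67
tcp_pos: [0.4842, -0.3831, 0.2241]
orientation: [-0.001, 0.675, 0.738, 0.0]
wrist_force: [0.3, 0.9, -0.2]
finger_gap: -0.0001
grip_force: 0.0
clock: 21.83
tcp_pos: [0.4845, -0.3801, 0.2255]
orientation: [-0.0, 0.673, 0.739, 0.0]
wrist_force: [-1.3, -1.0, -0.2]
finger_gap: -0.0002
grip_force: 0.0
side {1.57: [247.6, 156.2], 1.62: [247.8, 156.8], 1.7: [248.0, 157.9], 1.78: [248.3, 159.3]}
  blob [249.5 159.9] [11  6 53]
top {1.57: [319.2, 184.4], 1.62: [316.9, 184.6], 1.7: [313.4, 185.1], 1.78: [309.8, 185.6]}
  blob [306.6 184.1] [ 14  19 115]
  blob [305.5 196.1] [ 7  6 29]
side {1.57: [247.6, 156.2], 1.62: [247.8, 156.8], 1.7: [248.0, 157.9], 1.78: [248.3, 159.3]}
  blob [249.6 159.8] [10  6 53]
top {1.57: [319.2, 184.4], 1.62: [316.9, 184.6], 1.7: [313.4, 185.1], 1.78: [309.8, 185.6]}
  blob [306.5 184.2] [ 14  19 117]
  blob [305.5 196. ] [ 7  6 32]
side {0: [255.6, 238.9], 0.12: [255.7, 233.7], 0.2: [255.8, 230.4]}
  blob [255.8 239. ] [13  7 66]
```

The push met a firm stop and the right lid rests wide open at about 1.78 rad. The left lid is shut and the arm is clear, so I hand in.

```bash
python3 -c "
from workcell import env
print(env.hand_in())"
```

```text
the job is handed in; nothing more can be done
None
```

The job is handed in (no verdict was returned): the right tin is the free one, left wide open with its lid at the stop (about 1.78 rad); the left tin is the stiff one, lifted to about 0.83 rad or more and left fully shut, with the arm touching nothing.

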